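# Count out the condiment carrier and hold it up

### The arm

A 7-joint arm with a two-finger parallel gripper is mounted at the origin on a cart in front of the work surface, level with it; the furniture and walls round the work are solid. World frame = base frame: x ahead of the robot, y to its left, z up, the work surface at z = 0. Lengths are in m, angles in rad, forces in N, time in s.
With the tool pointing down it reaches from about 0.35 to 0.9 m from the base axis. Payload 7.2 kg.
Tool frame: the origin (TCP) lies midway between the tips of the shut fingers; the grasp point (between the pads) lies 19 mm behind it; z points along the fingers, y is the line along which they close (so a half turn about z gives the same grasp; the last joint's range is limited). The gripper opens to 85 mm and grips with 20 to 120 N. Pads are 22 mm wide; open, the fingers measure 114 mm over their backs; the gripper's body (76 mm by 85 mm) begins 54 mm behind the grasp point. The pads swing forward as they close: fully open they stand 13 mm farther back than shut.
Start: joints at [-1.357, 0.411, -0.013, 1.596, 0.006, 1.134, -0.082], TCP at [0.174, 0.6, 0.231] pointing down, gripper open.
Joint ranges: [-2.95, 2.95], [-0.29, 1.99], [-1.47, 1.44], [0.14, 2.54], [-1.03, 4.17], [0.13, 1.85], [-2.86, 2.86]. Speed limits (rad/s): [2.39, 2.39, 3.01, 3.01, 3.14, 3.14, 3.14].

### API

Orientations are given as a rotation vector (axis times angle).
In Python, from cell import robot, get_image, recognise, regions_of gives the robot as it stands. The module is installed in compiled form; this text tells all that it offers.
- The arm moves only by the tool send_rows, never from a script. Its argument "commands" is a list of rows, each a list of 7 numbers: the shift along the world's x, y, z in units of 40 mm (1.0 is 40 mm), then the turn, a rotation vector about the world's x, y, z in units of 8 degrees (1.0 is 8 degrees), then the opening, from 0 (shut) to 1 (fully open). In form: [[x, y, z, ax, ay, az, claw], ...]. A call has 1 to 12 rows; each row is the pose to reach, as a shift and turn from the pose commanded when the call began; what a row does not reach only later rows make up. A row lasts 1/10 s, in which the tool goes at most 50 mm and 8.59 degrees, less where a joint would pass 70% of its speed; a pose out of reach is approached as far as the arm can. A call with a gripper value outside its range is refused whole. The fingers move at their own pace and stop on an object; "force" is the grip in N (left out, the last holds). Time passes only in rows, so rows that repeat a pose let the fingers close. It gives the time, the measured TCP pose, the force, the opening and the grip force at its end, in the units of the state.
- robot.observe(): the state, without advancing time (a new reading comes with each control period).
- get_image(name): name is "scene" or "top"; returns a dict with "pixels" (480x640x3 uint8, blue, green, red), "camera_matrix" (3x3 intrinsics, pixels), "position" and "attitude" of the camera in the world. Camera axes: x right, y down, z forward; pixel columns grow to the right and rows downward; lengths in m; the calibration is good to about 2 mm. A picture is of the moment at which its call begins. There is no depth.
- robot.job_done(): hands the job in; it is judged then, once.
Trained networks look in a picture, given as the dict that the camera call returned (one of the last four; its "shot" number tells which), for a name from the list of things; names that differ only in an ending like _2 or _b are one class to them, and where a whole thing is asked for, a point or a joint stands for the part that bears it (a point fixed in the world has none). Each returns a list of dicts, best first, with "conf" (0 to 1); they miss things now and then, are a little off and sometimes report something else, mostly with a low value. They report only what shows in the picture. A call takes as long as a camera call. They do not tell look-alikes from the thing itself.
- recognise(target, picture): "location" ([row, column] in pixels, amid what is visible of it).
- regions_of(target, picture): "region" (480x640 bool, what is visible of it) and "location" ([row, column] in pixels, amid what is visible of it).
The state is a dict: "time": time; "q": joint angles; "qd": joint speeds; "joint_efforts": joint torques, N m; "tcp_pos": TCP position; "eef_rot": TCP orientation; "wrist_force": force on the tool from outside, world axes, zero at the start; "torque": the same for the moment, N m; "grip_width": finger opening in m; "finger_force": force on a finger pad.
Only numpy, scipy, OpenCV 4.12 (cv2) and the standard library are available. Lean on these libraries where they do the work, as an engineer would, in place of code of your own. Each camera call takes 0.05 s, during which the arm holds its last target. There are 200 camera calls.

### The job

A filled condiment carrier is going out to a guest: first count it on the tally counter by swinging the counter's red-tipped lever all the way to its stop and letting it spring back, while the carrier still stands on the worktop. Then take the carrier by its handle, lift it about 10 cm above the worktop and finish there, still holding it, steady and level with its three jars upright in their pockets. Leave the mug, the tomato tin and the blue-labelled spice jar where they are.

Things in the scene. Friction and masses are not known exactly. Their poses are not given: they have to be found in the camera images.
- carrier: Wooden condiment carrier, loose, 0.30 kg (0.75 kg with its jars), 150 x 150 mm, walls 55 mm high, floor 6 mm thick. Four 67 mm square pockets centred at x, y = +-36.5 mm; the +x +y one is empty, the others hold a jar each (which is where varies). A central wall along y, 75 mm high, bears two uprights (8 x 14 mm, at y = +-50 mm) with a handle bar. Origin: centre of its underside; z up.
- handle_mid (a point): Middle of the carrier's dark handle bar, 160 mm above the carrier's underside. The bar runs 130 mm along the carrier's y axis, is 22 mm wide (along the carrier's x) and 20 mm high (150 to 170 mm above the underside), free all round but for the two uprights under it. Axes as the carrier's.
- honey_jar: Honey jar with a yellow lid, 63 mm across, 92 mm tall, about 0.23 kg (varies by a quarter), loose in a pocket of the carrier. Origin: centre of its underside.
- spice_gold: Spice jar with a gold cap, 42 mm across, 96 mm tall, 0.11 kg, loose in a pocket of the carrier. Origin: centre of its underside.
- spice_black: Spice jar with a black cap and a pale label with red, 41 mm across, 105 mm tall, 0.11 kg, loose in a pocket of the carrier. Origin: centre of its underside.
- counter: Grey bench tally counter, screwed to the worktop (does not move): base plate 110 x 96 mm (x from -45 to +65 mm, y from -48 to +48 mm), housing 37 mm high, number window at its +x end, small knob on its +y side (not needed). Origin: on the worktop, straight below the lever's pivot; its front faces -x, z up.
- lever_pivot (a point): Pivot of the advance lever: a vertical axis at the counter's origin, 43 mm above the worktop. Axes as the counter's.
- lever_tab (a point): Axis of the lever's red tip, 69 mm above the worktop. The tip: an upright peg 14 mm thick, 41 to 85 mm above the worktop, 60 mm from the pivot; the arm's top is 47 mm above the worktop. In the counter's frame it rests at x = -49.5, y = -33.9 mm and swings level, clockwise from above, across the counter's front (over x = -60, y = 0) to x = -49.5, y = +33.9 mm at the stop.
- advance_lever (a joint): Angle of the advance lever: 0 at rest, 1.2 rad at its stop (clockwise seen from above). A spring returns it to 0 when let go; it takes about 0.6 N at the tip to start it and 3 N at the stop.
- mug: White mug, 82 mm across, 112 mm with its handle, 94 mm tall, loose. Leave it. Origin: on its underside.
- tomato_tin: Tomato tin, 75 mm across, 110 mm tall, loose. Leave it. Origin: centre of its underside.
- spice_blue: Spice jar with a black cap and a blue label, 41 mm across, 105 mm tall, loose, standing alone on the worktop. Leave it. Origin: centre of its underside.
Not all that is in view belongs to the job. What is shaped like the spice_gold but pink or purple is not meant.

How it is judged:
On the way, in this order (a step that is already met when the one before it is completed fails the run):
1. the lever is swung to its stop (past 1.12 rad) while the carrier stands on the worktop (value of joint advance_lever above 1.12 rad and height (world z) of carrier below 0.012 m), for 0.05 s.
2. the lever is let go and springs back (below 0.1 rad) while the carrier stands on the worktop (value of joint advance_lever below 0.1 rad and height (world z) of carrier below 0.012 m), for 0.1 s.
At the end, for the whole second after the job is handed in: The fingers hold the carrier 60 to 160 mm above the worktop, tilted under 0.10 rad, still (under 20 mm/s, 0.1 rad/s), touching neither counter, mug, tin nor lone spice jar; its three jars stand in it, tilted under 0.2 rad; the lever is back below 0.1 rad (height (world z) of carrier between 0.06 and 0.16 m and angle between carrier's own z axis and vertical below 0.1 rad and linear speed of carrier below 0.02 m/s and angular speed of carrier below 0.1 rad/s and contact force between the fingers and carrier above 2 N and value of joint advance_lever below 0.1 rad and contact force between carrier and counter below 0.1 N and contact force between carrier and mug below 0.1 N and contact force between carrier and tomato_tin below 0.1 N and contact force between carrier and spice_blue below 0.1 N and distance between each of honey_jar, spice_gold, spice_black and carrier below 0.085 m and angle between each of honey_jar, spice_gold, spice_black's own z axis and vertical below 0.2 rad); the arm keeps its last pose, push and grip.
It fails at once if the carrier is tipped by more than 0.35 rad (angle between carrier's own z axis and vertical above 0.35 rad).
It fails at once if a jar in the carrier falls over or out (angle between any of honey_jar, spice_gold, spice_black's own z axis and vertical above 0.5 rad or distance between any of honey_jar, spice_gold, spice_black and carrier above 0.12 m).
It fails at once if the white mug is pushed by more than 30 mm or tipped (distance of mug from where it was at the start of the episode above 0.03 m or angle between mug's own z axis and vertical above 0.3 rad).
It fails at once if the tomato tin is pushed by more than 30 mm or tipped (distance of tomato_tin from where it was at the start of the episode above 0.03 m or angle between tomato_tin's own z axis and vertical above 0.3 rad).
It fails at once if the blue-labelled spice jar is pushed by more than 30 mm or tipped (distance of spice_blue from where it was at the start of the episode above 0.03 m or angle between spice_blue's own z axis and vertical above 0.3 rad).
It also fails if it takes over 58 s, if anything falls off the work surface, if the arm or the gripper's body presses on something with over 40 N, if the wrist force passes 120 N, or if a joint passes its speed limit or range.

## Working session

There is one attempt and no reset: what is moved stays moved. The work goes in short steps, Python scripts to look and compute and a tool call to move; the robot and the scene stay as the last step left them, time stands still between calls to the robot, and variables do not carry over. Pictures are saved under pics/ and viewed, at most 10 in all, crops included, and the job is handed in when it is done.

Besides the shell and the picture viewer there is one more tool, called after "Request:" as name(argument=value, ...) on one line, values as JSON. send_rows: Moves the arm, as the interface text tells. Its arguments: {"type":"object","properties":{"commands":{"type":"array"},"force":{"type":"number"}},"required":["commands"]}

```bash
mkdir -p pics; cat > h.py <<'E'
import numpy as np, cv2
from scipy.spatial.transform import Rotation as R
from cell import robot, get_image, recognise, regions_of
def rot(a):
    a=np.array(a,float)
    return a if a.shape==(3,3) else (R.from_rotvec(a).as_matrix() if a.size==3 else R.from_quat(a).as_matrix())
def ray(p,px,z):
    "world point at height z seen at [row,col]"
    K=np.array(p["camera_matrix"]);d=rot(p["attitude"])@np.linalg.solve(K,[px[1],px[0],1.])
    c=np.array(p["position"]);return c+d*(z-c[2])/d[2]
def proj(p,X):
    K=np.array(p["camera_matrix"]);v=K@(rot(p["attitude"]).T@(np.array(X)-np.array(p["position"])))
    return v[:2]/v[2]
def tri(p1,a,p2,b):
    A=[];B=[]
    for p,px in((p1,a),(p2,b)):
        d=rot(p["attitude"])@np.linalg.solve(np.array(p["camera_matrix"]),[px[1],px[0],1.]);d/=np.linalg.norm(d)
        M=np.eye(3)-np.outer(d,d);A.append(M);B.append(M@np.array(p["position"]))
    return np.linalg.solve(sum(A),sum(B))
E
python3 - <<'E'
from h import *
s=robot.observe();print({k:np.round(v,3) for k,v in s.items()})
P={n:get_image(n) for n in("top","scene")}
for n,p in P.items():
    cv2.imwrite(f"pics/{n}0.png",p["pixels"]);print(n,p["position"],p["attitude"],p["camera_matrix"])
for t in["carrier","handle_mid","honey_jar","spice_gold","spice_black","counter","lever_pivot","lever_tab","mug","tomato_tin","spice_blue"]:
    for n,p in P.items():
        print(t,n,[(np.round(r["location"]).tolist(),round(r["conf"],2)) for r in recognise(t,p)][:4])
E
```

```text
{'time': np.float64(0.0), 'q': array([-1.357,  0.412, -0.013,  1.597,  0.006,  1.134, -0.082]), 'qd': array([-0.002,  0.001,  0.001,  0.001, -0.002, -0.   ,  0.   ]), 'joint_efforts': array([ 1.0000e-03, -6.0063e+01,  6.8300e-01, -2.9941e+01,  1.4000e-02,
        1.0000e-02,  0.0000e+00]), 'tcp_pos': array([0.174, 0.6  , 0.23 ]), 'eef_rot': array([-4.41e-01, -3.11e+00,  3.00e-03]), 'wrist_force': array([-0.032,  0.501,  0.207]), 'torque': array([ 0.022, -0.016,  0.003]), 'finger_force': np.float64(0.0), 'grip_width': np.float64(0.085)}
top [0.20530868 0.06486955 1.71543018] [-1.78745241  2.42671358 -0.25004902] [[600.4683083    0.         316.53001439]
 [  0.         600.4683083  235.0675892 ]
 [  0.           0.           1.        ]]
scene [-0.54055286 -0.88067179  0.74122487] [-1.83499202  0.92088523 -0.57446306] [[530.63475203   0.         315.26784452]
 [  0.         530.63475203 240.01594241]
 [  0.           0.           1.        ]]
carrier top [([264.0, 235.0], 0.68)]
carrier scene [([249.0, 243.0], 0.87)]
handle_mid top [([261.0, 234.0], 0.64)]
handle_mid scene [([250.0, 24
[... 248 characters left out ...]
ce_black top [([284.0, 231.0], 0.62), ([262.0, 230.0], 0.22)]
spice_black scene [([295.0, 349.0], 0.64), ([235.0, 233.0], 0.61), ([233.0, 267.0], 0.34), ([225.0, 178.0], 0.28)]
counter top [([234.0, 369.0], 0.84)]
counter scene [([295.0, 350.0], 0.57)]
lever_pivot top [([234.0, 368.0], 0.75), ([243.0, 379.0], 0.62)]
lever_pivot scene [([289.0, 346.0], 0.81), ([284.0, 342.0], 0.24)]
lever_tab top []
lever_tab scene [([286.0, 343.0], 0.41)]
mug top [([319.0, 149.0], 0.95), ([238.0, 368.0], 0.53)]
mug scene [([224.0, 178.0], 0.91)]
tomato_tin top [([206.0, 487.0], 0.78), ([242.0, 378.0], 0.39)]
tomato_tin scene [([324.0, 463.0], 0.95)]
spice_blue top []
spice_blue scene [([240.0, 311.0], 0.78)]
```

View pics/top0.png

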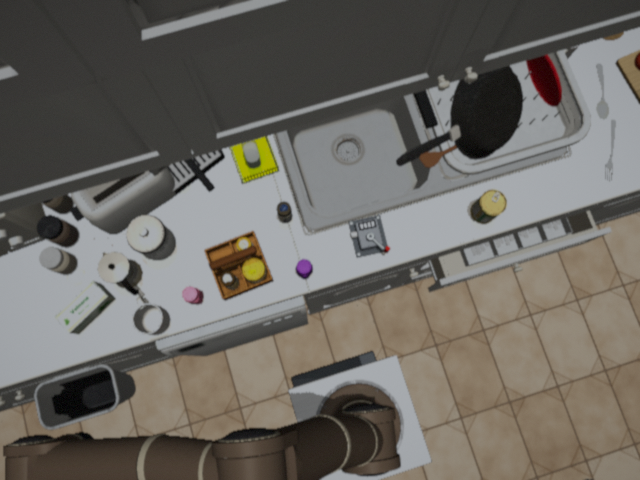

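View pics/scene0.png

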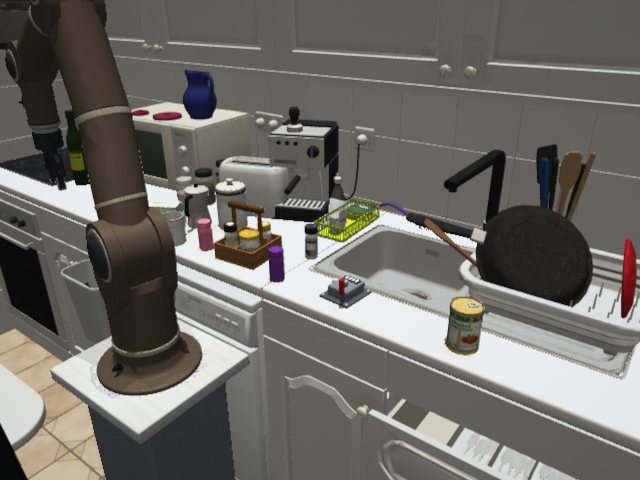

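The top view shows the carrier at about (263,239), the counter at (235,369) with its red tip at (248,387), a purple jar at (267,304), a pink jar at (295,192), the blue-label jar at (211,285), the mug at (319,149) and the tin at (206,490). Look-alikes for spice_gold are the purple and pink jars. The real one is inside the carrier, near (242,242).

```bash
python3 - <<'E'
from h import *
t=cv2.imread("pics/top0.png");s=cv2.imread("pics/scene0.png")
c=lambda im,r,q,h,w,k:cv2.resize(im[r:r+h,q:q+w],None,fx=k,fy=k,interpolation=cv2.INTER_CUBIC)
a=np.hstack([c(t,223,198,80,80,5)[:300*1+100],c(t,205,335,80,80,5)])
b=np.hstack([c(s,192,205,100,160,2.5),c(s,250,300,100,160,2.5)])
im=np.vstack([a[:350],b]);print(im.shape)
cv2.imwrite("pics/crop.png",im)
E
```

```text
(600, 800, 3)
```

View pics/crop.png

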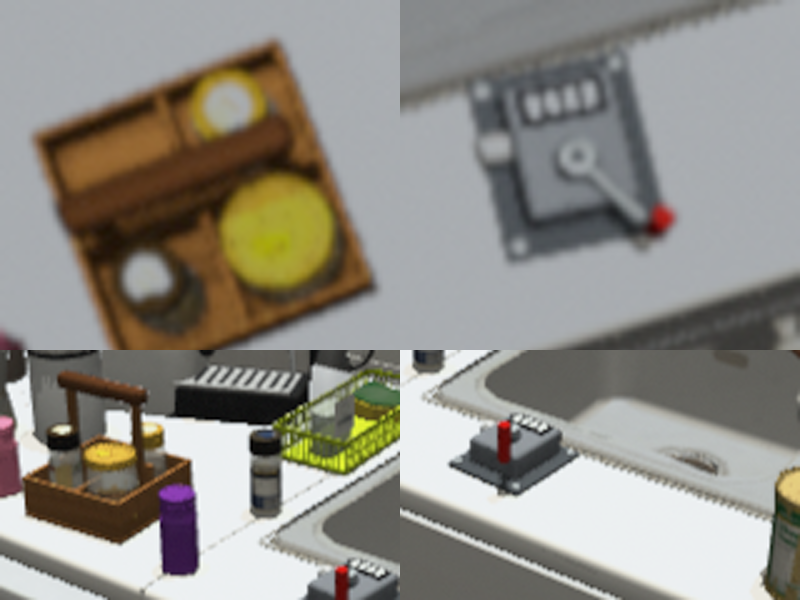

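The crop confirms the carrier: the empty pocket is at its upper left, gold cap at upper right, yellow honey lid at lower right, black cap at lower left, and the handle runs from (264,211) to (250,255). The counter's pivot is at (236,370) and the red tip at (249,387).

```bash
python3 - <<'E'
from h import *
from scipy.optimize import least_squares
T=get_image("top");S=get_image("scene")
def fit(obs,x0):
    def f(v):
        c,s=np.cos(v[2]),np.sin(v[2]);o=[]
        for p,X,(r,q) in obs:
            w=[v[0]+c*X[0]-s*X[1],v[1]+s*X[0]+c*X[1],X[2]];o+=list(proj(p,w)-[q,r])
        return o
    r=least_squares(f,x0,loss="soft_l1");print(np.round(r.x,4),np.round(r.fun,1));return r.x
t=lambda x,y:(223+y/5,198+x/5)
u=lambda x,y:(205+y/5,335+(x-400)/5)
s=lambda x,y:(192+(y-350)/2.5,205+x/2.5)
s2=lambda x,y:(250+(y-350)/2.5,300+(x-400)/2.5)
c=fit([(T,(0,.065,.165),t(65,208)),(T,(0,-.065,.165),t(287,135)),(T,(.075,.075,.055),t(38,135)),(T,(.075,-.075,.055),t(275,42)),(T,(-.075,-.075,.055),t(373,287)),
 (S,(0,.065,.16),s(60,380)),(S,(0,-.065,.16),s(146,397)),(S,(-.075,-.075,.055),s(122,513)),(S,(-.075,-.075,0),s(120,541)),(S,(.075,-.075,.055),s(190,462)),(S,(-.075,.075,.055),s(27,483))],[.5,.2,.2])
k=fit([(T,(0,0,.047),u(577,156)),(T,(-.0495,-.0339,.085),u(661,217)),(T,(.065,.048,.003),u(472,85)),(T,(.065,-.048,.003),u(625,52)),(T,(-.045,.048,.003),u(515,262)),
 (S,(-.0495,-.0339,.085),s2(503,423)),(S,(-.0495,-.0339,.041),s2(504,465))],[.5,-.2,.2])
for n,z,a,b in(("purple",.05,(267,304),(264,277)),("blue",.1,(207,284),(228,311)),("pink",.1,(293,192),(222,205)),("tin",.11,(203,490),(303,466)),("mug",.09,(319,149),(212,178))):
    print(n,np.round(ray(T,a,z),3),np.round(tri(T,a,S,b),3))
for a in(0,.6,1.2):
    th=np.arctan2(-33.9,-49.5)-a;w=k[2]+th;print("tab",a,np.round(k[:2]+.06*np.array([np.cos(w),np.sin(w)]),4))
s=robot.observe();print(s["time"],R.from_rotvec(s["eef_rot"]).as_matrix().round(3))
E
```

```text
[0.5153 0.1888 0.0928] [-0.3  2.1  1.8 -2.1 -1.  -0.5  1.4 -1.9  1.5 -2.2 -0.5 -0.1 -0.8  1.1
 -2.1 -2.9 -0.2  2.6  0.3 -0.9 -3.1 -2. ]
[ 0.4818 -0.1897 -0.073 ] [ 0.8  0.1  1.6 -0.5 -0.9 -0.3  0.3 -0.9 -0.5  0.5 -0.3  0.8 -0.9 -0.9]
purple [0.454 0.018 0.05 ] [0.455 0.018 0.047]
blue [0.623 0.023 0.1  ] [0.624 0.024 0.098]
pink [0.468 0.328 0.1  ] [0.47  0.328 0.095]
tin [ 0.463 -0.523  0.11 ] [ 0.466 -0.528  0.11 ]
mug [0.436 0.458 0.09 ] [0.445 0.444 0.109]
tab 0 [ 0.43   -0.2199]
tab 0.6 [ 0.422  -0.1853]
tab 1.2 [ 0.4349 -0.1523]
1.3 [[-0.961  0.278  0.   ]
 [ 0.278  0.961  0.   ]
 [ 0.     0.    -1.   ]]
```

Request:
send_rows(commands=[[5.6,-6.2,2.5,0,0,-5,0],[5.6,-6.2,2.5,0,0,-5,0],[5.6,-6.2,2.5,0,0,-5,0],[5.6,-6.2,2.5,0,0,-5,0],[5.6,-6.2,2.5,0,0,-5,0],[5.6,-6.2,2.5,0,0,-5,0],[5.6,-6.2,2.5,0,0,-5,0],[5.6,-6.2,2.5,0,0,-5,0],[6.8,-11,2.5,0,0,-9.75,0],[6.8,-13,2.5,0,0,-9.75,0],[6.8,-15,2.5,0,0,-9.75,0],[6.8,-16,2.5,0,0,-9.75,0]], force=60)

```text
time: 2.5
tcp_pos: [0.4278, 0.1534, 0.3313]
eef_rot: [-2.238, -2.205, -0.001]
wrist_force: [1.9, -1.1, 0.8]
grip_width: -0.0
finger_force: 0.0
```

Request:
send_rows(commands=[[0,-11,0,0,0,-0.4,0],[0,-11,0,0,0,-0.4,0],[0,-11,0,0,0,-0.4,0],[0,-11,0,0,0,-0.4,0],[0,-11,0,0,0,-0.4,0],[0,-11,0,0,0,-0.4,0],[0,-11,0,0,0,-0.4,0],[0,-11,0,0,0,-0.4,0],[0,-11,0,0,0,-0.4,0],[0,-11,-3,0,0,-0.4,0],[0,-11,-3,0,0,-0.4,0],[0,-11,-3,0,0,-0.4,0]])

```text
time: 3.7
tcp_pos: [0.4262, -0.2836, 0.2073]
eef_rot: [-2.29, -2.144, 0.003]
wrist_force: [-0.4, 0.2, 0.3]
grip_width: -0.0001
finger_force: 0.0
```

Request:
send_rows(commands=[[0,0,-1.2,0,0,0,0],[0,0,-2.4,0,0,0,0],[0,0,-3.2,0,0,0,0],[0,0,-3.7,0,0,0,0],[0,0,-3.7,0,0,0,0],[0,0,-3.7,0,0,0,0]])

```text
time: 4.3
tcp_pos: [0.4281, -0.2851, 0.0636]
eef_rot: [-2.292, -2.148, 0.001]
wrist_force: [0.0, -0.4, 0.3]
grip_width: 0.0001
finger_force: 0.0
```

```bash
python3 - <<'E'
from h import *
T=get_image("top");S=get_image("scene")
c=lambda im,r,q,h,w,k:cv2.resize(im[r:r+h,q:q+w],None,fx=k,fy=k,interpolation=cv2.INTER_CUBIC)
cv2.imwrite("pics/lev.png",np.hstack([c(T["pixels"],195,330,100,100,4),c(S["pixels"],225,295,100,100,4)]))
E
```

```text
(no output)
```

View pics/lev.png

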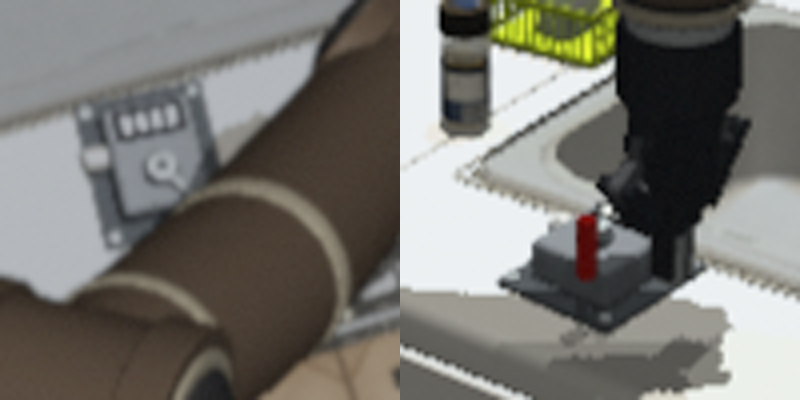

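The right crop shows the shut fingers beside the red peg, on its -y side, around (672,255) in the crop, with the peg at (586,245). The way is clear to push.

Request:
send_rows(commands=[[0,0.4,-0.15,0,0,0,0],[0,0.8,-0.15,0,0,0,0],[0,1.1,-0.15,0,0,0,0],[0,1.4,-0.15,0,0,0,0],[0,1.7,-0.15,0,0,0,0],[0,2.0,-0.15,0,0,0,0],[0.05,2.3,-0.15,0,0,0,0],[0.1,2.5,-0.15,0,0,0,0],[0.1,2.6,-0.15,0,0,0,0],[0.1,2.7,-0.15,0,0,0,0],[0.1,2.7,-0.15,0,0,0,0],[0.1,2.7,-0.15,0,0,0,0]])

```text
time: 5.6
tcp_pos: [0.4327, -0.1777, 0.0576]
eef_rot: [2.291, 2.146, 0.001]
wrist_force: [3.2, -4.1, -0.6]
grip_width: -0.0005
finger_force: 2.0
```

```bash
python3 - <<'E'
from h import *
T=get_image("top");S=get_image("scene")
c=lambda im,r,q,h,w,k:cv2.resize(im[r:r+h,q:q+w],None,fx=k,fy=k,interpolation=cv2.INTER_CUBIC)
cv2.imwrite("pics/lev2.png",np.hstack([c(T["pixels"],195,330,100,100,4),c(S["pixels"],225,295,100,100,4)]))
for a in(0,.6,.9,1.12,1.2):
    w=-.073+np.arctan2(-33.9,-49.5)-a;X=np.r_[np.array([.4818,-.1897])+.06*np.array([np.cos(w),np.sin(w)]),.069]
    q=proj(S,X);print(a,np.round(400+(q[0]-295)*4),np.round((q[1]-225)*4))
print(robot.observe()["wrist_force"])
E
```

```text
0 583.0 242.0
0.6 532.0 231.0
0.9 514.0 221.0
1.12 505.0 212.0
1.2 502.0 209.0
[ 3.10796816 -4.30855209 -1.10672408]
```

View pics/lev2.png

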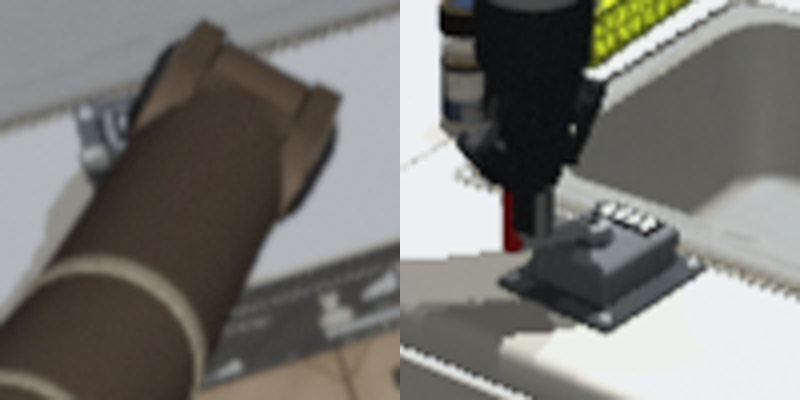

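The peg now shows at about (511,220) in the right crop, roughly 1.0 rad. It isn't at the stop yet, so I'll push on.

Request:
send_rows(commands=[[0,0.1,0,0,0,0,0],[0,0.2,0,0,0,0,0],[0,0.2,0,0,0,0,0],[0,0.2,0,0,0,0,0]])

```text
time: 6.1
tcp_pos: [0.4333, -0.1705, 0.0579]
eef_rot: [2.291, 2.144, 0.001]
wrist_force: [3.3, -5.5, 1.6]
grip_width: -0.0001
finger_force: 2.7
```

Request:
send_rows(commands=[[0,0.1,0,0,0,0,0],[0,0.2,0,0,0,0,0],[0,0.2,0,0,0,0,0],[0,0.2,0,0,0,0,0]])

```text
time: 6.5
tcp_pos: [0.4341, -0.1674, 0.0583]
eef_rot: [2.289, 2.135, -0.003]
wrist_force: [5.6, -21.4, -7.0]
grip_width: 0.0002
finger_force: 10.3
```

```bash
python3 - <<'E'
from h import *
S=get_image("scene");im=S["pixels"][225:325,295:395].astype(int)
m=(im[...,2]>90)&(im[...,1]<50)&(im[...,0]<50);r,c=np.nonzero(m);print(400+c.min()*4,400+c.max()*4+4,r.min()*4,r.max()*4)
print(robot.observe()["wrist_force"],robot.observe()["tcp_pos"])
E
```

```text
Traceback (most recent call last):
ValueError: zero-size array to reduction operation minimum which has no identity
```

```bash
python3 - <<'E'
from h import *
S=get_image("scene");im=S["pixels"][225:325,295:395]
h=im.astype(int);m=(h[...,2]>h[...,1]+50)&(h[...,2]>h[...,0]+50);r,c=np.nonzero(m);print(m.sum(), [400+c.min()*4,400+c.max()*4+4,r.min()*4,r.max()*4] if m.any() else 0)
print(robot.observe()["wrist_force"],robot.observe()["tcp_pos"])
cv2.imwrite("pics/lev3.png",cv2.resize(im,None,fx=4,fy=4,interpolation=cv2.INTER_CUBIC))
E
```

```text
9 [np.int64(500), np.int64(512), np.int64(228), np.int64(240)]
[  5.54120993 -20.62675773  -6.47686555] [ 0.43409949 -0.16742823  0.05831574]
```

View pics/lev3.png

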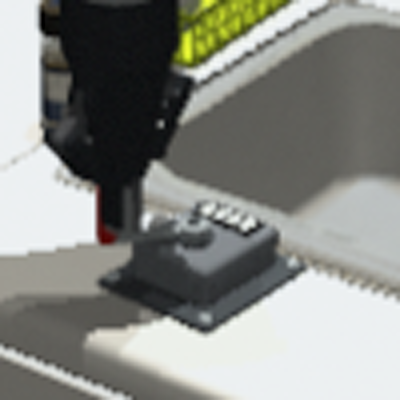

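The peg shows at about (104,225) in the crop, where the stop is predicted, and the force jumped from 5 to 21 N, so the lever is at its stop. Now I'll let it back.

Request:
send_rows(commands=[[0,-0.5,0,0,0,0,0],[0,-1.1,0,0,0,0,0],[0,-1.8,0,0,0,0,0],[0,-2.5,0,0,0,0,0],[0,-3.2,0,0,0,0,0],[0,-3.4,0,0,0,0,0],[0,-3.4,0.3,0,0,0,0],[0,-3.4,1.5,0,0,0,0],[0,-3.4,2.7,0,0,0,0],[0,-3.4,4,0,0,0,0],[0,-3.4,5,0,0,0,0],[0,-3.4,6,0,0,0,0]])

```text
time: 7.8
tcp_pos: [0.4314, -0.2952, 0.2996]
eef_rot: [-2.29, -2.149, -0.002]
wrist_force: [1.2, 0.6, -0.4]
grip_width: -0.0001
finger_force: 0.0
```

```bash
python3 - <<'E'
from h import *
from scipy.optimize import least_squares
S=get_image("scene");h=S["pixels"][225:325,295:395].astype(int);m=(h[...,2]>h[...,1]+50)&(h[...,2]>h[...,0]+50);r,c=np.nonzero(m)
print("peg",m.sum(),400+c.mean()*4,r.mean()*4)
T=get_image("top")
pose=[.5153,.1888,.0928]
def W(X,v=pose):
    c,s=np.cos(v[2]),np.sin(v[2]);return [v[0]+c*X[0]-s*X[1],v[1]+s*X[0]+c*X[1],X[2]]
out=[]
for p,r0,q0,hh,ww,k in((T,220,195,90,90,4.4),(S,190,195,90,90,4.4)):
    im=cv2.resize(p["pixels"][r0:r0+hh,q0:q0+ww],None,fx=k,fy=k,interpolation=cv2.INTER_CUBIC)
    for poly in([(.075,.075,.055),(.075,-.075,.055),(-.075,-.075,.055),(-.075,.075,.055)],[(.011,.065,.17),(.011,-.065,.17),(-.011,-.065,.17),(-.011,.065,.17)],[(.075,.075,0),(.075,-.075,0),(-.075,-.075,0),(-.075,.075,0)]):
        q=np.array([(proj(p,W(X))-[q0-.5,r0-.5])*k for X in poly]);cv2.polylines(im,[np.int32(q*16)],True,(255,0,255),1,cv2.LINE_AA,4)
    out.append(im)
cv2.imwrite("pics/ov.png",np.hstack(out))
E
```

```text
peg 65 585.6 245.47692307692307
```

View pics/ov.png

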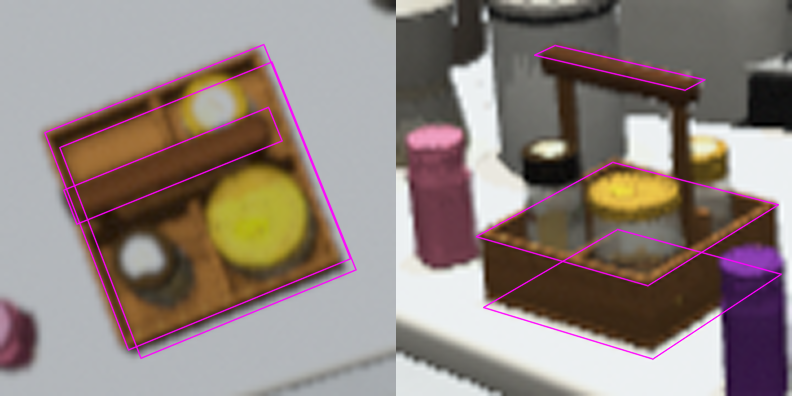

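The lever is back: its peg is at (586,245), the rest position. The overlay shows the carrier model about 1–2 px too near the robot and slightly over-rotated, so I'll refit from this cleaner view.

```bash
cat > ref.py <<'E'
from h import *
from scipy.optimize import least_squares
T=get_image("top");S=get_image("scene");k=4.4
t=lambda x,y:(x/k+195-.5,y/k+220-.5)
s=lambda x,y:((x-396)/k+195-.5,y/k+190-.5)
a=.075;h=.055
OT=[((a,a,h),t(44,132)),((a,-a,h),t(262,46)),((-a,-a,h),t(349,264)),((-a,a,h),t(130,350)),((0,.065,.17),t(70,205)),((0,-.065,.17),t(278,127))]
OS=[((-a,-a,0),s(652,350)),((-a,-a,h),s(648,278)),((a,-a,h),s(777,206)),((-a,a,h),s(482,235)),((0,.065,.16),s(541,63)),((0,-.065,.16),s(697,92))]
def fit(o):
    def f(v):
        c,s_=np.cos(v[2]),np.sin(v[2])
        return np.concatenate([proj(p,[v[0]+c*X[0]-s_*X[1],v[1]+s_*X[0]+c*X[1],X[2]])-q for p,X,q in o])
    r=least_squares(f,[.5,.19,.09],loss="soft_l1");print(np.round(r.x,4),np.round(r.fun,1))
A=[(T,)+x for x in OT];B=[(S,)+x for x in OS]
fit(A);fit(B);fit(A+B);fit(A[4:]+B[4:])
E
python3 ref.py
```

```text
[0.5143 0.1888 0.0838] [ 0.3  0.1  0.7  0.   0.2 -0.6 -0.7  0.1 -0.   0.5 -0.5 -0.2]
[0.5201 0.1939 0.1057] [ 0.4  0.8  0.2  0.5 -0.1 -1.5 -1.3 -0.5  0.8 -0.6 -0.4  0.5]
[0.5151 0.1889 0.0912] [ 0.1  0.1  0.4 -0.3  0.2 -1.2 -0.5 -0.1 -0.1  0.4 -0.7 -0.7 -0.   2.
 -0.2  1.7  0.2 -0.3 -1.5  0.3  1.   0.1 -0.5  1.5]
[0.5147 0.1885 0.0855] [ 0.1  0.4 -0.5 -0.4  1.1  0.1 -0.5  1.6]
```

Request:
send_rows(commands=[[1,5,0,0,0,0.5,1],[1,5,0,0,0,0.5,1],[1,5,0,0,0,0.5,1],[1.5,8,0,0,0,1,1],[2.1,11.9,0,0,0,1.1,1],[2.1,11.9,0,0,0,1.1,1],[2.1,11.9,0,0,0,1.1,1],[2.1,11.9,0,0,0,1.1,1],[2.1,11.9,0,0,0,1.1,1],[2.1,11.9,0,0,0,1.1,1],[2.1,11.9,0,0,0,1.1,1],[2.1,11.9,0,0,0,1.1,1]])

```text
time: 9.2
tcp_pos: [0.5145, 0.1796, 0.2955]
eef_rot: [-2.118, -2.319, 0.006]
wrist_force: [0.0, -0.6, -0.5]
grip_width: 0.0856
finger_force: 0.0
```

Request:
send_rows(commands=[[0,0,0,0,0,0,1],[0,0,0,0,0,0,1],[0,0,0,0,0,0,1]])

```text
time: 9.5
tcp_pos: [0.5158, 0.1779, 0.2974]
eef_rot: [-2.123, -2.316, -0.0]
wrist_force: [-0.1, 1.1, -0.2]
grip_width: 0.0852
finger_force: 0.0
```

Request:
send_rows(commands=[[0,0,-0.8,0,0,0,1],[0,0,-1.6,0,0,0,1],[0,0,-2.2,0,0,0,1],[0,0,-2.7,0,0,0,1],[0,0,-3.1,0,0,0,1],[0,0,-3.5,0,0,0,1],[0,0,-3.8,0,0,0,1],[0,0,-3.9,0,0,0,1],[0,0,-3.9,0,0,0,1]])

```text
time: 10.4
tcp_pos: [0.5158, 0.1787, 0.1411]
eef_rot: [-2.121, -2.317, 0.001]
wrist_force: [0.5, -0.1, -0.1]
grip_width: 0.0852
finger_force: 0.0
```

```bash
python3 - <<'E'
from h import *
S=get_image("scene");T=get_image("top");f=lambda p,r,q:cv2.resize(p["pixels"][r:r+100,q:q+100],None,fx=4,fy=4,interpolation=cv2.INTER_CUBIC)
cv2.imwrite("pics/gr.png",np.hstack([f(T,215,190),f(S,170,195)]))
E
```

```text
(no output)
```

View pics/gr.png

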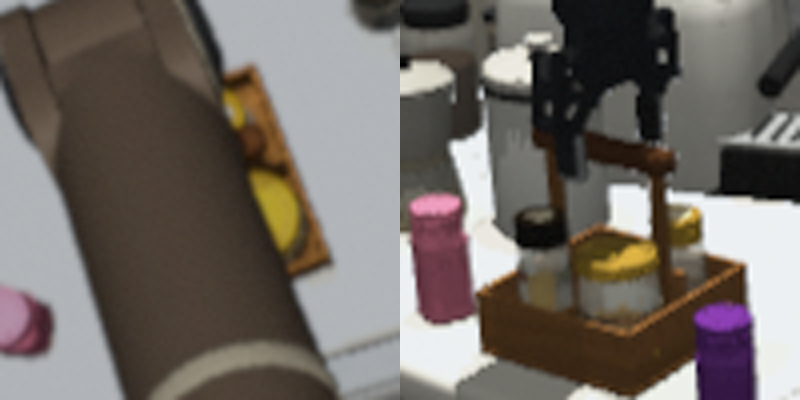

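The fingers straddle the handle bar, with the near finger at about (570,150) in the crop and the far one at (650,115). The carrier is undisturbed. I'll close on the bar.

Request:
send_rows(commands=[[0,0,0,0,0,0,0.5],[0,0,0,0,0,0,0.4],[0,0,0,0,0,0,0.3],[0,0,0,0,0,0,0.2],[0,0,0,0,0,0,0.1],[0,0,0,0,0,0,0],[0,0,0,0,0,0,0],[0,0,0,0,0,0,0],[0,0,0,0,0,0,0],[0,0,0,0,0,0,0]], force=90)

```text
time: 11.5
tcp_pos: [0.517, 0.1792, 0.1418]
eef_rot: [2.12, 2.317, 0.003]
wrist_force: [3.8, 1.3, 1.2]
grip_width: 0.0203
finger_force: 89.4
```

Request:
send_rows(commands=[[0,0,0.1,0,0,0,0],[0,0,0.2,0,0,0,0],[0,0,0.3,0,0,0,0],[0,0,0.4,0,0,0,0],[0,0,0.5,0,0,0,0],[0,0,0.5,0,0,0,0],[0,0,0.5,0,0,0,0]])

```text
time: 12.2
tcp_pos: [0.5159, 0.179, 0.1614]
eef_rot: [-2.121, -2.318, -0.0]
wrist_force: [-0.3, 0.1, -8.0]
grip_width: 0.0203
finger_force: 88.3
```

Request:
send_rows(commands=[[0,0,0.1,0,0,0,0],[0,0,0.3,0,0,0,0],[0,0,0.5,0,0,0,0],[0,0,0.75,0,0,0,0],[0,0,1.0,0,0,0,0],[0,0,1.25,0,0,0,0],[0,0,1.5,0,0,0,0],[0,0,1.7,0,0,0,0],[0,0,1.85,0,0,0,0],[0,0,1.95,0,0,0,0],[0,0,2,0,0,0,0],[0,0,2,0,0,0,0]])

```text
time: 13.4
tcp_pos: [0.5159, 0.179, 0.2413]
eef_rot: [-2.121, -2.318, -0.0]
wrist_force: [0.0, 1.0, -7.6]
grip_width: 0.0205
finger_force: 88.4
```

Request:
send_rows(commands=[[0,0,0,0,0,0,0],[0,0,0,0,0,0,0],[0,0,0,0,0,0,0],[0,0,0,0,0,0,0],[0,0,0,0,0,0,0],[0,0,0,0,0,0,0],[0,0,0,0,0,0,0],[0,0,0,0,0,0,0]])

```text
time: 14.2
tcp_pos: [0.5159, 0.179, 0.2413]
eef_rot: [2.121, 2.318, 0.0]
wrist_force: [0.6, -0.0, -6.8]
grip_width: 0.0206
finger_force: 88.4
```

```bash
python3 - <<'E'
from h import *
S=get_image("scene");f=lambda p,r,q,h,w:cv2.resize(p["pixels"][r:r+h,q:q+w],None,fx=4,fy=4,interpolation=cv2.INTER_CUBIC)
cv2.imwrite("pics/end.png",f(S,150,190,150,200))
print(robot.observe()["tcp_pos"],robot.observe()["wrist_force"],robot.observe()["torque"])
E
```

```text
[0.51589851 0.17900051 0.24130993] [ 0.43557284  0.72209085 -7.9835364 ] [-0.01637503 -0.10332573  0.07481015]
```

View pics/end.png

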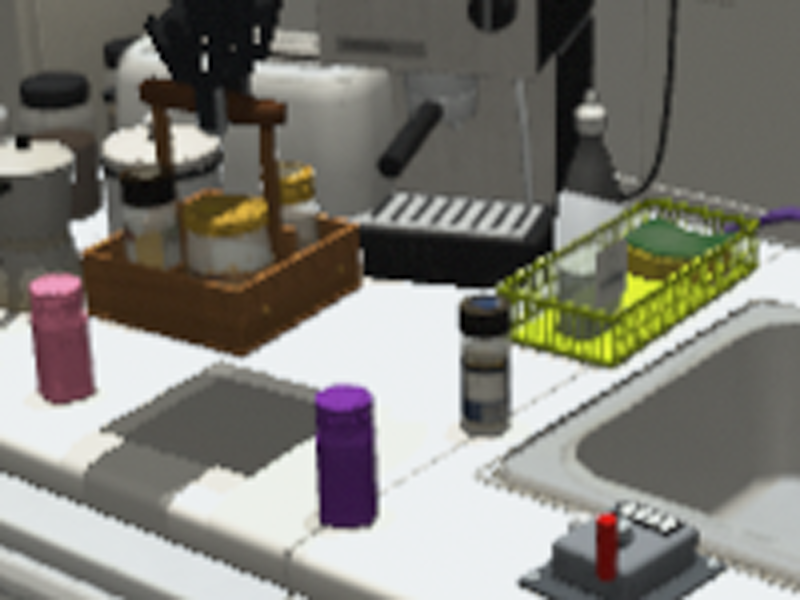

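The carrier hangs level about 10 cm up, centred near (225,270) in the crop. All three jars are upright, and the lever's peg is at rest at (607,545). I'm handing in.

```bash
python3 -c "
from cell import robot
print(robot.job_done())"
```

```text
the job is handed in; nothing more can be done
None
```

The job is handed in: the lever was swung to its stop and sprang back, and the carrier is held level about 10 cm above the worktop with its three jars upright; the judge's verdict was not shown.

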